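# Wind back the jig latch and unload the walnut blank

## Task

Hold the crank's knob on the green clamping jig and wind it counter-clockwise (seen from above): after some slack it drags, tightens, and then the resistance suddenly drops away and the red hook springs back. Stop at once: about a third of a turn more begins to push out the yellow warning pin, which must stay in. Then slide the walnut block out from under the fixed lip towards the opened hook, lift it out without wrenching it against the jig, and lay it gently and flat, wholly on the cork mat, leaving the tape measure, square and pliers alone.

Things in the scene. Friction and masses are not known exactly. Their poses are not given: they have to be found in the camera images.
- jig: Clamping jig bolted to the bench: aluminium plate 170 x 270 x 12 mm (jig x, y, z) with a green latch housing 170 x 100 mm, top at z = 58 mm, over y = -135 to -35 mm. Origin: centre of the plate's underside; z up. The block lies on the plate (z = 12 mm) along jig y, y = 2 to 122 mm, x = 0; red hook at its -y end, fixed lip at its +y end
- lip_edge (a point): Middle of the fixed lip's edge, on its underside (jig x = 0, y = 115.5, z = 54 mm). The dark fixed stop, 45 mm wide in x, has its face at y = 123.5 mm; the lip covers the last 7 mm of the block's top, 2 mm above it; its top is at z = 62 mm. Low side rails (tops at z = 22 mm, 3 mm clear of the block) stand at y = 14-30 and 90-106 mm; the block's middle is free at both sides
- hook_shut (a point): Fixed point of the jig: edge of the red hook's lip while latched (jig x = 0, y = 8, z = 54 mm). The hook is 36 mm wide in x, top at z = 62 mm; its lip covers 6 mm of the block. Latched, hook and lip trap both ends. Let go, the hook springs 26 mm to -y and stays: slide the block 9 to 17 mm towards jig -y to clear the fixed lip without going under the hook, then lift straight up
- crank_axis (a point): Point on the crank's vertical turning axis, at the top of the hub, 74 mm above the bench (jig x = 0, y = -85 mm)
- crank (a joint): Crank angle in rad; 0 at the start, against a hard stop; grows counter-clockwise seen from above. The arm points along jig +x at 0. It stays where it is left. At the knob: first slack (under 1.5 N), then 3 to 9 N of drag for about a turn, tightening to 9 to 18 N, then suddenly slack again: the latch has let go, somewhere between 1.1 and 2.6 turns, different each time; only feel and the hook's jump tell
- knob_mid (a point): Middle of the crank's upright black knob: 20 mm diameter, 36 mm tall (from 77 to 113 mm above the bench; this point at 97 mm), 45 mm from the crank axis. It spins freely on its own pin, so a gripper may hold it from above without turning. Crank arm and everything else on the jig lie below 75 mm
- telltale (a joint): Yellow warning pin, 10 mm diameter, in the +x end of the housing, 30 mm up; m; 0 = in, grows as it comes out. The latch works reach it about 0.35 turn of the crank after the latch has let go and then push it out by 9 mm per rad of crank; it must not come out by 4 mm
- block: Loose walnut block with bored holes, 45 x 120 x 40 mm (x, y, z), about 0.17 kg. Origin: centre of its underside; long axis y, z up
- mat: Cork mat fixed on the bench, 140 x 200 mm (x, y), 6 mm thick. Origin: centre of its underside; its top is at z = 6 mm
- tape: Loose tape measure, 62 x 36 x 62 mm, origin under its centre. Leave alone
- square: Loose combination square: stock 22 x 100 x 14 mm with a 150 mm blade along its +x. Origin under the stock. Leave alone
- pliers: Loose pliers with red handles, 220 mm long along x, 70 mm wide, 16 mm high; origin near the pivot. Leave alone
- corner0 (a point): Lower corner of the block at block x = -22.5 mm, y = -60 mm, z = 0
- corner1 (a point): Lower corner of the block at block x = 22.5 mm, y = -60 mm, z = 0
- corner2 (a point): Lower corner of the block at block x = 22.5 mm, y = 60 mm, z = 0
- corner3 (a point): Lower corner of the block at block x = -22.5 mm, y = 60 mm, z = 0
There are look-alikes about, which are no part of the job. Of the things that look like the mat, the smallest one is meant.

How it is judged:
On the way, in this order (a step that is already met when the one before it is completed fails the run):
1. The crank has been wound back (at least nine tenths of a turn) (value of joint crank above 5.6 rad), for 0.1 s.
2. The block has been lifted out of the jig (z of block in the frame of jig above 0.07 m), for 0.1 s.
At the end, for the whole second after the job is handed in: The block lies flat (tilt under 0.08 rad) and still on the cork mat, none of its four lower corners more than 5 mm beyond the mat's edge, and the yellow pin is pushed out by less than 4 mm (x of corner0 in the frame of mat between -0.075 and 0.075 m and y of corner0 in the frame of mat between -0.105 and 0.105 m and x of corner1 in the frame of mat between -0.075 and 0.075 m and y of corner1 in the frame of mat between -0.105 and 0.105 m and x of corner2 in the frame of mat between -0.075 and 0.075 m and y of corner2 in the frame of mat between -0.105 and 0.105 m and x of corner3 in the frame of mat between -0.075 and 0.075 m and y of corner3 in the frame of mat between -0.105 and 0.105 m and z of block in the frame of mat between 0.003 and 0.009 m and angle between block's own z axis and vertical below 0.08 rad and linear speed of block below 0.01 m/s and value of joint telltale below 0.004 m); the robot touches nothing.
It fails at once if the crank is wound on so far that the yellow warning pin is pushed out 4 mm (value of joint telltale above 0.004 m).
It fails at once if the block is wrenched or pressed against the jig with more than 40 N (contact force between block and jig above 40 N).
It fails at once if the block is put down on the mat with more than 40 N (contact force between block and mat above 40 N).
It fails at once if the tape measure, the square or the pliers is moved by more than 15 mm (distance of any of tape, square, pliers from where it was at the start of the episode above 0.015 m).
It also fails if it takes over 72 s, if anything falls off the work surface, if the arm or the gripper's body presses on something with over 40 N, if the wrist force passes 120 N, or if a joint passes its speed limit or range.

## Robot

A 6-joint arm with a two-finger parallel gripper is mounted at the origin on the work surface. World frame = base frame: x ahead of the robot, y to its left, z up, the work surface at z = 0. Lengths are in m, angles in rad, forces in N, time in s.
With the tool pointing down it reaches from about 0.35 to 0.775 m from the base axis. Payload 5.5 kg.
Tool frame: the origin (TCP) lies between the finger pads; the fingertips stand 11 mm ahead of it and the grasp point (between the pads) lies 8 mm behind it (tips_ahead is the distance from the TCP to the fingertips, in m); z points along the fingers, y is the line along which they close (so a half turn about z gives the same grasp; the last joint's range is limited). The gripper opens to 85 mm and grips with 20 to 120 N. Pads are 22 mm wide; open, the fingers measure 114 mm over their backs; the gripper's body (76 mm by 85 mm) begins 54 mm behind the grasp point. The pads swing forward as they close: fully open they stand 13 mm farther back than shut.
Start: joints at [-1.254, 0.313, 0.046, 1.304, 0, 1.431], TCP at [0.254, -0.516, 0.242] pointing down, gripper open.
Joint ranges: [-2.76, 2.76], [-0.86, 1.69], [-1.03, 1.26], [-2.2, 2.34], [-1.47, 1.5], [-3.14, 3.14]. Speed limits (rad/s): [2.57, 2.57, 3.14, 3.14, 3.14, 3.14].

## Interface

Orientations are given as a unit quaternion [w, x, y, z].
In Python, from workcell import * gives the robot as it stands. The module is installed in compiled form; this text tells all that it offers.
- The arm moves only by the tool jog_arm, never from a script. Its argument "moves" is a list of rows, each an object with "fingers": the closure, from 0 (fully open) to 1 (shut); "slide": the shift along the tool's x, y, z in mm, a list of three; "angular": the turn, a rotation vector about the tool's x, y, z in degrees, a list of three. A call has 1 to 10 rows; each row is the pose to reach, as a shift and turn from the pose commanded when the call began, along the tool's axes at that moment; what a row does not reach only later rows make up. A row lasts 1/12 s, in which the tool goes at most 41.7 mm and 7.16 degrees, less where a joint would pass 70% of its speed; a pose out of reach is approached as far as the arm can. A call with a gripper value outside its range is refused whole. The fingers move at their own pace and stop on an object; "squeeze" is the grip in N (left out, the last holds). Time passes only in rows, so rows that repeat a pose let the fingers close. It gives the time, the measured TCP pose, the force, the opening and the grip force at its end, in the units of the state.
- get_state(): the state, without advancing time (a new reading comes with each control period).
- read_camera(name): name is "side" or "top"; returns a dict with "color" (480x640x3 uint8, red, green, blue), "fovy" (degrees; the focal length in pixels is half the picture's height over the tangent of half this angle, whatever the lens; pixels are square), "cx", "cy" (the principal point, pixels), "world_from_camera" (4x4, takes a point from camera to world coordinates). Camera axes: x right, y down, z forward; pixel columns grow to the right and rows downward; lengths in m; the calibration is good to about 2 mm. A picture is of the moment at which its call begins. There is no depth.
- hand_in(): hands the job in; it is judged then, once.
Trained networks look in a picture, given as the dict that the camera call returned (one of the last four; its "shot" number tells which), for a name from the list of things; names that differ only in an ending like _2 or _b are one class to them, and where a whole thing is asked for, a point or a joint stands for the part that bears it (a point fixed in the world has none). Each returns a list of dicts, best first, with "p" (0 to 1); they miss things now and then, are a little off and sometimes report something else, mostly with a low value. They report only what shows in the picture. A call takes as long as a camera call. They do not tell look-alikes from the thing itself.
- look_for(target, picture): "point" ([column, row] in pixels, amid what is visible of it).
- tip_of(target, picture): "point" ([column, row] in pixels: a listed point, or the origin of a listed thing).
The state is a dict: "clock": time; "joint_pos": joint angles; "qvel": joint speeds; "tau": joint torques, N m; "tcp_pos": TCP position; "orientation": TCP orientation; "wrist_force": force on the tool from outside, world axes, zero at the start; "ft_torque": the same for the moment, N m; "finger_gap": finger opening in m; "grip_force": force on a finger pad.
Only numpy, scipy, OpenCV 4.12 (cv2) and the standard library are available. Lean on these libraries where they do the work, as an engineer would, in place of code of your own. Each camera call takes 0.05 s, during which the arm holds its last target. There are 200 camera calls.

## Working session

There is one attempt and no reset: what is moved stays moved. The work goes in short steps, Python scripts to look and compute and a tool call to move; the robot and the scene stay as the last step left them, time stands still between calls to the robot, and variables do not carry over. Pictures are saved under pics/ and viewed, at most 10 in all, crops included, and the job is handed in when it is done.

Besides the shell and the picture viewer there is one more tool, called as name(argument=value, ...), one argument or row to a line, values as JSON. jog_arm: Moves the arm, as the interface text tells. Its arguments: {"type":"object","properties":{"moves":{"type":"array","items":{"type":"object","properties":{"fingers":{"type":"number"},"slide":{"type":"array","items":{"type":"number"}},"angular":{"type":"array","items":{"type":"number"}}}}},"squeeze":{"type":"number"}},"required":["moves"]}

```bash
mkdir -p pics; cat > h.py <<'E'
from workcell import *
import numpy as np, cv2
def f(p): return 240/np.tan(np.radians(p["fovy"])/2)
def ray(p,uv):
    T=np.array(p["world_from_camera"]); d=T[:3,:3]@np.array([(uv[0]-p["cx"])/f(p),(uv[1]-p["cy"])/f(p),1.]); return T[:3,3],d
def atz(p,uv,z):
    o,d=ray(p,uv); return o+d*(z-o[2])/d[2]
def pix(p,X):
    T=np.array(p["world_from_camera"]); c=T[:3,:3].T@(np.array(X)-T[:3,3]); return [p["cx"]+f(p)*c[0]/c[2],p["cy"]+f(p)*c[1]/c[2]]
def tri(ps,uvs):
    A=np.zeros((3,3));b=np.zeros(3)
    for p,u in zip(ps,uvs):
        o,d=ray(p,u); d/=np.linalg.norm(d); M=np.eye(3)-np.outer(d,d); A+=M;b+=M@o
    return np.linalg.solve(A,b)
def save(p,n): cv2.imwrite("pics/"+n,p["color"][:,:,::-1])
E
python3 - <<'E'
from h import *
np.set_printoptions(precision=4,suppress=True)
Z=dict(jig=0,lip_edge=.054,hook_shut=.054,crank_axis=.074,knob_mid=.097,block=.012,mat=0,tape=0,square=0,pliers=0)
P={n:read_camera(n) for n in("top","side")}
for n,p in P.items():
    save(p,n+"0.png"); print(n,p["fovy"],np.array(p["world_from_camera"])[:3,3])
    for t,z in Z.items():
        for r in tip_of(t,p)[:3]:
            print(t,np.round(r["point"],1),round(r["p"],2),atz(p,r["point"],z))
print(get_state())
E
```

```text
top 48.3929858115532 [ 0.3866 -0.0141  1.3565]
jig [390.  234.3] 0.97 [ 0.5455 -0.1681  0.    ]
lip_edge [350.5 245. ] 0.84 [ 0.5151 -0.0647  0.054 ]
hook_shut [388.  230.8] 0.91 [ 0.5479 -0.1574  0.054 ]
hook_shut [310.2 139.2] 0.66 [0.7837 0.0287 0.054 ]
crank_axis [430.7 219.7] 0.71 [ 0.5699 -0.2587  0.074 ]
knob_mid [424.3 198.2] 0.42 [ 0.6186 -0.2414  0.097 ]
block [367.8 242.3] 0.58 [ 0.5251 -0.1101  0.012 ]
mat [249.3 243.5] 0.76 [0.5304 0.192  0.    ]
mat [222.4 357. ] 0.76 [0.2456 0.262  0.    ]
mat [449.4 361.6] 0.59 [ 0.2243 -0.3036  0.    ]
tape [217.3 164.1] 0.89 [0.7406 0.2742 0.    ]
tape [311.  143.1] 0.65 [0.7897 0.0286 0.    ]
tape [388.6 230.9] 0.36 [ 0.5543 -0.1648  0.    ]
square [438.9 156.6] 0.9 [ 0.7443 -0.301   0.    ]
pliers [310.6 141.5] 0.73 [0.794  0.0296 0.    ]
side 56.30340185439222 [-0.0989  0.5874  0.7807]
jig [237.7 213.1] 0.56 [0.8058 0.0423 0.    ]
lip_edge [334.3 229.9] 0.56 [ 0.5171 -0.0602  0.054 ]
hook_shut [352.  206.9] 0.76 [ 0.5548 -0.1661  0.054 ]
crank_axis [368.9 183.7] 0.82 [ 0.581  -0.2621  0.074 ]
crank_axis [237.4 212.5] 0.7 [0.7227 
[... 404 characters left out ...]
7 0.    ]
tape [176.1 258.7] 0.65 [0.7541 0.2708 0.    ]
square [335.7 178.7] 0.68 [ 0.7434 -0.2944  0.    ]
pliers [239.2 217.3] 0.88 [0.7867 0.0508 0.    ]
pliers [250.7 287.5] 0.26 [0.5439 0.1918 0.    ]
{'clock': 1.1, 'joint_pos': array([-1.2536,  0.3132,  0.0461,  1.3036,  0.    ,  1.4312]), 'qvel': array([-0.0003, -0.0017,  0.0002, -0.0006,  0.0004,  0.    ]), 'tau': array([  0.0002, -48.0482,  29.8816,   0.0004,  -0.    ,  -0.    ]), 'tcp_pos': array([ 0.2536, -0.5161,  0.2423]), 'orientation': array([0.0001, 0.974 , 0.2264, 0.    ]), 'wrist_force': array([-0.619 , -0.1963, -0.8973]), 'ft_torque': array([ 0.0054,  0.019 , -0.0247]), 'grip_force': 0.0, 'finger_gap': 0.0852034771451391}
```

View pics/top0.png

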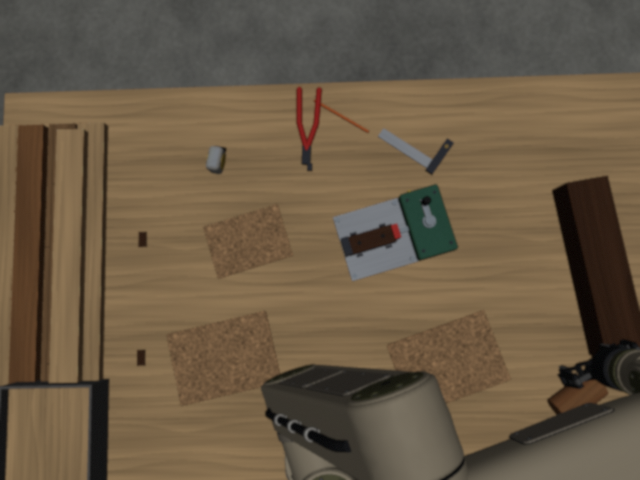

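View pics/side0.png

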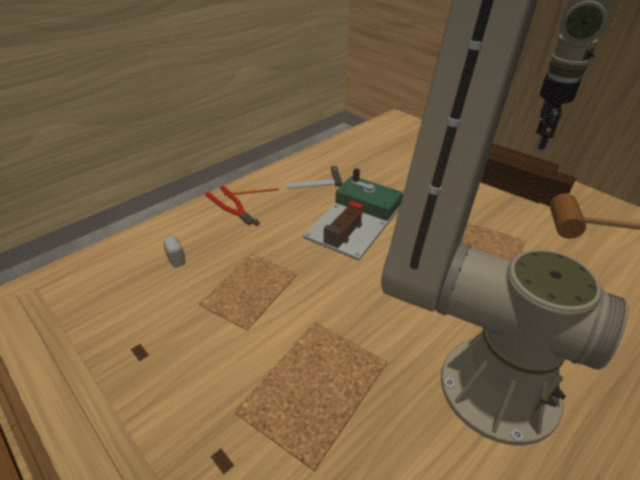

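The top view has three cork mats, at (248,241), (222,357) and (448,358). The one at (248,241) looks smallest. The jig's green housing is at (428,222), the knob at (426,201) and the hook at (395,232). Next I'll measure the mats and the jig on rectified planes.

```bash
cat >> h.py <<'E'
def rect(p,z,x0,x1,y0,y1,s=2000):
    # rectified view: column = (y1-y)*s, row=(x1-x)*s
    W=[(x1,y1),(x1,y0),(x0,y0),(x0,y1)]
    src=np.float32([pix(p,[x,y,z]) for x,y in W]); w,h=(y1-y0)*s,(x1-x0)*s
    return cv2.warpPerspective(p["color"],cv2.getPerspectiveTransform(src,np.float32([(0,0),(w,0),(w,h),(0,h)])),(int(w),int(h)),flags=cv2.INTER_CUBIC)
E
python3 - <<'E'
from h import *
np.set_printoptions(precision=4,suppress=True)
p=read_camera("top"); s=2000
def show(n,m,x1,y1):
    m=cv2.morphologyEx(m.astype(np.uint8),cv2.MORPH_OPEN,np.ones((9,9)));m=cv2.morphologyEx(m,cv2.MORPH_CLOSE,np.ones((41,41)))
    c=max(cv2.findContours(m,0,2)[0],key=cv2.contourArea); (u,v),(w,h),a=cv2.minAreaRect(c)
    print(n,"centre",x1-v/s,y1-u/s,"size",w/s,h/s,"ang",a, cv2.contourArea(c)/s/s)
for n,(x,y) in dict(A=(.53,.19),B=(.245,.26),C=(.225,-.295)).items():
    r=rect(p,.006,x-.16,x+.16,y-.19,y+.19); hsv=cv2.cvtColor(cv2.GaussianBlur(r,(0,0),3),cv2.COLOR_RGB2HSV)
    bg=np.median(hsv[:40].reshape(-1,3),0); c=np.median(hsv[300:340,360:400].reshape(-1,3),0); print(bg,c)
    m=np.linalg.norm(hsv-c,axis=2)<np.linalg.norm(hsv-bg,axis=2); show(n,m,x+.16,y+.19)
    if n=="A": A=r
r=rect(p,.058,.40,.72,-.36,.02); hsv=cv2.cvtColor(cv2.GaussianBlur(r,(0,0),2),cv2.COLOR_RGB2HSV)
show("green",(hsv[...,0]>60)&(hsv[...,0]<95)&(hsv[...,1]>80),.72,.02)
r0=rect(p,.012,.40,.72,-.36,.02);h0=cv2.cvtColor(cv2.GaussianBlur(r0,(0,0),2),cv2.COLOR_RGB2HSV)
show("plate",(h0[...,1]<60)|((h0[...,0]>60)&(h0[...,0]<100)),.72,.02)
q=cv2.resize(p["color"][150:300,190:470],(800,429),interpolation=cv2.INTER_CUBIC); cv2.imwrite("pics/crop1.png",q[:,:,::-1])
E
```

```text
[ 17. 103. 128.] [ 15. 113. 111.]
A centre 0.5470908203125 0.19490766906738283 size 0.16563327026367186 0.21905845642089844 ang 74.94194030761719 0.030392375000000003
[ 17. 103. 133.] [ 15. 113. 113.]
B centre 0.22375000000000003 0.26025 size 0.2765 0.3795 ang 90.0 0.073688125
[ 17. 103. 132.] [ 15. 113. 112.]
C centre 0.20850000000000002 -0.29474999999999996 size 0.286 0.3795 ang 90.0 0.057717875
green centre 0.5674168090820313 -0.253034912109375 size 0.16215208435058595 0.09686815643310547 ang 74.66671752929688 0.0153735
plate centre 0.5486372375488281 -0.17731161499023437 size 0.1737379608154297 0.2797025146484375 ang 74.35775756835938 0.04713425
```

View pics/crop1.png

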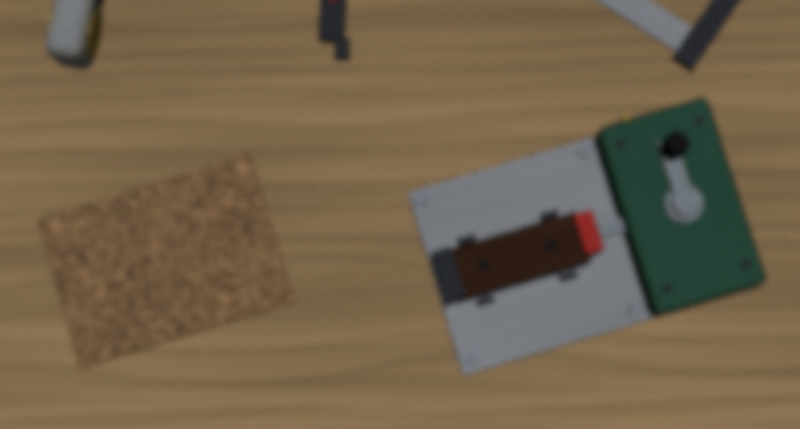

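The crop shows the mat with corners at about (38,217), (250,155), (293,297) and (80,368), which is roughly 77 x 52 px or 195 x 132 mm. The other two are about 102 px long, so this is the smallest mat. The knob is at crop (676,145) on the green jig. I'll move above the knob and turn the tool so the fingers close along jig x.

jog_arm(
  moves=[
    {"slide": [443,-84,60],"angular": [0,0,-79.3],"fingers": 0.2},
    {"slide": [443,-84,60],"angular": [0,0,-79.3],"fingers": 0.2},
    {"slide": [443,-84,60],"angular": [0,0,-79.3],"fingers": 0.2},
    {"slide": [443,-84,60],"angular": [0,0,-79.3],"fingers": 0.2},
    {"slide": [443,-84,60],"angular": [0,0,-79.3],"fingers": 0.2},
    {"slide": [443,-84,60],"angular": [0,0,-79.3],"fingers": 0.2},
    {"slide": [443,-84,60],"angular": [0,0,-79.3],"fingers": 0.2},
    {"slide": [443,-84,60],"angular": [0,0,-79.3],"fingers": 0.2},
    {"slide": [443,-84,60],"angular": [0,0,-79.3],"fingers": 0.2},
    {"slide": [443,-84,60],"angular": [0,0,-79.3],"fingers": 0.2},
  ],
)

```text
clock: 1.98
tcp_pos: [0.5854, -0.2665, 0.1872]
orientation: [0.0, 0.655, 0.756, -0.0]
wrist_force: [0.9, 0.3, -0.2]
finger_gap: 0.0685
grip_force: 0.0
```

```bash
cat >> h.py <<'E'
from scipy.spatial.transform import Rotation as Ro
def todelta(pos,yaw_y):
    "slide mm and angular deg to reach pos with tool down and tool y at yaw_y deg"
    s=get_state(); q=s["orientation"]; R=Ro.from_quat([q[1],q[2],q[3],q[0]])
    d=R.inv().apply(np.array(pos)-s["tcp_pos"])*1000
    a=np.radians(yaw_y); y=np.array([np.cos(a),np.sin(a),0]); z=np.array([0,0,-1.]); G=np.c_[np.cross(y,z),y,z]
    return np.round(d,1),np.round((R.inv()*Ro.from_matrix(G)).as_rotvec(degrees=True),2)
E
python3 - <<'E'
from h import *
np.set_printoptions(precision=4,suppress=True)
p=read_camera("top")
c=[atz(p,(190+u/2.857,150+v/2.857),.006) for u,v in((38,217),(250,155),(293,297),(80,368))]
print(np.mean(c,0),[np.linalg.norm(c[i]-c[i-1]) for i in range(4)],[np.degrees(np.arctan2(*(c[a]-c[b])[:2])) for a,b in((1,0),(2,3))])
P=[p,read_camera("side")]
Z=dict(crank_axis=.074,knob_mid=.097,lip_edge=.054)
for t in Z:
    u=[min(tip_of(t,q),key=lambda r:np.linalg.norm(atz(q,r["point"],.07)[:2]-[.57,-.18]))["point"] for q in P]
    print(t,tri(P,u),[atz(q,v,Z[t]) for q,v in zip(P,u)])
s=get_state();print(s["clock"],s["tcp_pos"],s["finger_gap"],s["wrist_force"],todelta([.6145,-.2455,.14],15.5))
E
```

```text
[0.5373 0.1949 0.006 ] [np.float64(0.1414020703135982), np.float64(0.19840218931791714), np.float64(0.13400707186101085), np.float64(0.19938830338896973)] [np.float64(164.95313964167212), np.float64(162.82489042186924)]
crank_axis [ 0.5667 -0.2562  0.0782] [array([ 0.564 , -0.2596,  0.074 ]), array([ 0.5739, -0.2584,  0.074 ])]
knob_mid [ 0.6173 -0.2419  0.0952] [array([ 0.6122, -0.2456,  0.097 ]), array([ 0.6203, -0.2357,  0.097 ])]Traceback (most recent call last):
  File "<stdin>", line 9, in <module>
ValueError: min() iterable argument is empty
```

```bash
python3 -c "
from h import *
print(todelta([.615,-.2435,.135],15.5),todelta([.615,-.2435,.091],15.5))"
```

```text
(array([21.2, 35.1, 52.8]), array([ 0.01,  0.03, -7.85])) (array([21.3, 35.1, 96.8]), array([ 0.01,  0.03, -7.85]))
```

jog_arm(
  moves=[
    {"slide": [21,35,30],"angular": [0,0,-7],"fingers": 0.2},
    {"slide": [21,35,45],"angular": [0,0,-7.85],"fingers": 0.2},
    {"slide": [21,35,65],"angular": [0,0,-7.85],"fingers": 0.2},
    {"slide": [21,35,82],"angular": [0,0,-7.85],"fingers": 0.2},
    {"slide": [21,35,94],"angular": [0,0,-7.85],"fingers": 0.2},
    {"slide": [21,35,96],"angular": [0,0,-7.85],"fingers": 0.2},
    {"slide": [21,35,96],"angular": [0,0,-7.85],"fingers": 0.2},
  ],
)

```text
clock: 2.97
tcp_pos: [0.6144, -0.2433, 0.0908]
orientation: [-0.001, 0.605, 0.796, -0.0]
wrist_force: [-0.5, 0.3, 1.0]
finger_gap: 0.0683
grip_force: 0.0
```

```bash
python3 - <<'E'
from h import *
p=read_camera("side"); q=cv2.resize(p["color"][110:270,270:470],(800,640)[:2],interpolation=cv2.INTER_CUBIC); q=cv2.resize(q,(750,600)); cv2.imwrite("pics/c2.png",q[:,:,::-1])
print(get_state()["tcp_pos"], pix(p,[.615,-.2435,.113]))
E
```

```text
[ 0.61521473 -0.24357585  0.09194623] [np.float64(356.5973819581787), np.float64(169.57397297730913)]
```

View pics/c2.png

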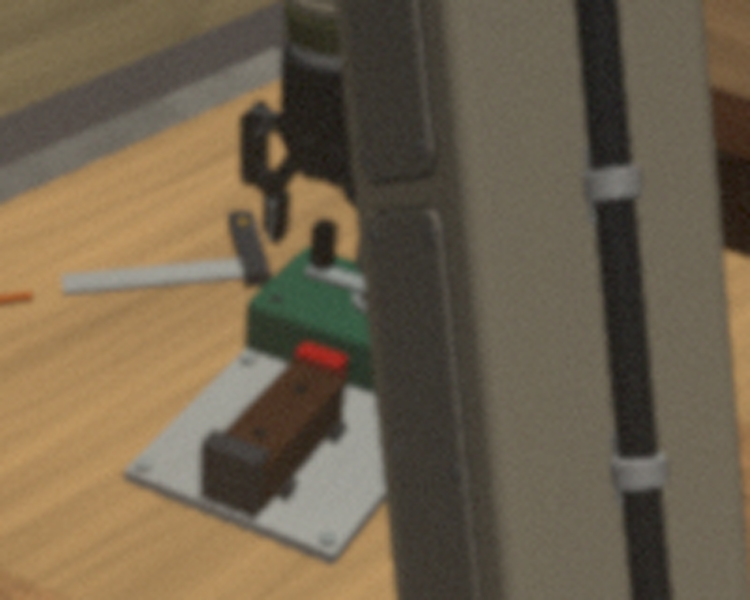

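The crop shows the knob at (323,243), between the left finger (275,215) and the hidden right one. The red hook at (322,356) is still latched. I'll close on the knob.

jog_arm(
  moves=[
    {"fingers": 0.5},
    {"fingers": 0.7},
    {"fingers": 1},
    {"fingers": 1},
    {"fingers": 1},
    {"fingers": 1},
    {"fingers": 1},
  ],
  squeeze=45,
)

```text
schema error: expected keys fingers, slide, angular
```

jog_arm(
  moves=[
    {"fingers": 0.5,"slide": [0,0,0],"angular": [0,0,0]},
    {"fingers": 0.7,"slide": [0,0,0],"angular": [0,0,0]},
    {"fingers": 1,"slide": [0,0,0],"angular": [0,0,0]},
    {"fingers": 1,"slide": [0,0,0],"angular": [0,0,0]},
    {"fingers": 1,"slide": [0,0,0],"angular": [0,0,0]},
    {"fingers": 1,"slide": [0,0,0],"angular": [0,0,0]},
  ],
  squeeze=45,
)

```text
clock: 3.52
tcp_pos: [0.6133, -0.2436, 0.0927]
orientation: [-0.001, 0.605, 0.796, -0.002]
wrist_force: [-9.5, -3.1, 8.6]
finger_gap: 0.019
grip_force: 43.8
```

jog_arm(
  moves=[
    {"fingers": 1,"slide": [6.3,-2.4,-1],"angular": [0,0,0]},
    {"fingers": 1,"slide": [12.4,-3.7,-1],"angular": [0,0,0]},
    {"fingers": 1,"slide": [18.3,-5.9,-1],"angular": [0,0,0]},
    {"fingers": 1,"slide": [23.8,-8.8,-1],"angular": [0,0,0]},
    {"fingers": 1,"slide": [28.9,-12.5,-1],"angular": [0,0,0]},
    {"fingers": 1,"slide": [33.4,-16.9,-1],"angular": [0,0,0]},
    {"fingers": 1,"slide": [37.3,-21.8,-1],"angular": [0,0,0]},
    {"fingers": 1,"slide": [40.4,-27.3,-1],"angular": [0,0,0]},
    {"fingers": 1,"slide": [42.8,-33.1,-1],"angular": [0,0,0]},
    {"fingers": 1,"slide": [44.3,-39.2,-1],"angular": [0,0,0]},
  ],
)

```text
clock: 4.35
tcp_pos: [0.5664, -0.2107, 0.0929]
orientation: [0.001, 0.604, 0.797, 0.0]
wrist_force: [0.6, -5.8, 2.1]
finger_gap: 0.0189
grip_force: 44.7
```

```bash
cat >> h.py <<'E'
def crank(c=(.570,-.2565),yaw=15.5):
    p=read_camera("side"); s=get_state(); a=np.radians(yaw); X=np.array([np.cos(a),np.sin(a)]); Y=np.array([-X[1],X[0]])
    d=s["tcp_pos"][:2]-c; x,y=d@X*1000,d@Y*1000; F=s["wrist_force"][:2]; r=np.hypot(x,y); t=np.array([-y,x])/r; Fj=np.array([F@X,F@Y])
    hsv=cv2.cvtColor(p["color"],cv2.COLOR_RGB2HSV)[175:250,320:400]; m=((hsv[...,0]<8)|(hsv[...,0]>172))&(hsv[...,1]>150)&(hsv[...,2]>60)
    v,u=np.nonzero(m); print("clock %.2f jig rel (%.1f,%.1f) r %.1f ang %.1f Ftan %.1f Frad %.1f Fz %.1f gap %.1f grip %.0f"%(s["clock"],x,y,r,np.degrees(np.arctan2(y,x)),Fj@t,Fj@np.array([x,y])/r,s["wrist_force"][2],s["finger_gap"]*1e3,s["grip_force"]),"red",len(u),(u.mean()+320,v.mean()+175) if len(u) else 0)
E
python3 -c "from h import *; crank()"
```

```text
clock 4.40 jig rel (7.3,45.4) r 46.0 ang 80.8 Ftan 2.1 Frad -4.5 Fz 3.7 gap 19.0 grip 45 red 81 (np.float64(355.34567901234567), np.float64(204.8395061728395))
```

jog_arm(
  moves=[
    {"fingers": 1,"slide": [-0.3,-6.2,0],"angular": [0,0,0]},
    {"fingers": 1,"slide": [-0.5,-12.5,0],"angular": [0,0,0]},
    {"fingers": 1,"slide": [-1.6,-18.7,0],"angular": [0,0,0]},
    {"fingers": 1,"slide": [-3.6,-24.7,0],"angular": [0,0,0]},
    {"fingers": 1,"slide": [-6.3,-30.3,0],"angular": [0,0,0]},
    {"fingers": 1,"slide": [-9.8,-35.5,0],"angular": [0,0,0]},
    {"fingers": 1,"slide": [-14,-40.2,0],"angular": [0,0,0]},
    {"fingers": 1,"slide": [-18.9,-44.2,0],"angular": [0,0,0]},
    {"fingers": 1,"slide": [-24.2,-47.5,0],"angular": [0,0,0]},
    {"fingers": 1,"slide": [-29.9,-50.1,0],"angular": [0,0,0]},
  ],
)

```text
clock: 5.23
tcp_pos: [0.5247, -0.252, 0.0929]
orientation: [-0.001, 0.604, 0.797, 0.0]
wrist_force: [-1.7, 1.0, 6.9]
finger_gap: 0.0189
grip_force: 45.5
```

```bash
python3 -c "from h import *; crank()"
```

```text
clock 5.28 jig rel (-42.9,14.9) r 45.4 ang 160.9 Ftan 0.2 Frad 4.1 Fz 6.0 gap 19.0 grip 45 red 78 (np.float64(355.46153846153845), np.float64(204.8974358974359))
```

jog_arm(
  moves=[
    {"fingers": 1,"slide": [-6,-2.5,-0.5],"angular": [0,0,0]},
    {"fingers": 1,"slide": [-12.3,-3.4,-1],"angular": [0,0,0]},
    {"fingers": 1,"slide": [-18.5,-3.4,-1],"angular": [0,0,0]},
    {"fingers": 1,"slide": [-24.8,-2.5,-1],"angular": [0,0,0]},
    {"fingers": 1,"slide": [-30.8,-0.8,-1],"angular": [0,0,0]},
    {"fingers": 1,"slide": [-36.5,1.8,-1],"angular": [0,0,0]},
    {"fingers": 1,"slide": [-41.8,5.1,-1],"angular": [0,0,0]},
    {"fingers": 1,"slide": [-46.7,9.1,-1],"angular": [0,0,0]},
    {"fingers": 1,"slide": [-50.9,13.8,-1],"angular": [0,0,0]},
    {"fingers": 1,"slide": [-54.4,19,-1],"angular": [0,0,0]},
  ],
)

```text
clock: 6.12
tcp_pos: [0.559, -0.2996, 0.093]
orientation: [-0.001, 0.604, 0.797, 0.0]
wrist_force: [0.9, 4.4, -0.2]
finger_gap: 0.0187
grip_force: 44.8
```

```bash
python3 -c "from h import *; crank()"
```

```text
clock 6.17 jig rel (-20.7,-39.3) r 44.4 ang -117.8 Ftan 2.7 Frad -4.5 Fz -2.6 gap 18.7 grip 45 red 75 (np.float64(355.29333333333335), np.float64(204.66666666666666))
```

jog_arm(
  moves=[
    {"fingers": 1,"slide": [-2,5.6,0],"angular": [0,0,0]},
    {"fingers": 1,"slide": [-3.9,11.6,0],"angular": [0,0,0]},
    {"fingers": 1,"slide": [-5,17.8,0],"angular": [0,0,0]},
    {"fingers": 1,"slide": [-5.2,24.1,0],"angular": [0,0,0]},
    {"fingers": 1,"slide": [-4.5,30.3,0],"angular": [0,0,0]},
    {"fingers": 1,"slide": [-3,36.4,0],"angular": [0,0,0]},
    {"fingers": 1,"slide": [-0.7,42.2,0],"angular": [0,0,0]},
    {"fingers": 1,"slide": [2.5,47.7,0],"angular": [0,0,0]},
    {"fingers": 1,"slide": [6.3,52.6,0],"angular": [0,0,0]},
    {"fingers": 1,"slide": [10.8,57,0],"angular": [0,0,0]},
  ],
)

```text
clock: 7.0
tcp_pos: [0.6109, -0.2738, 0.0931]
orientation: [-0.0, 0.604, 0.797, -0.0]
wrist_force: [-2.3, 1.2, -2.7]
finger_gap: 0.0184
grip_force: 44.7
```

```bash
python3 -c "from h import *; crank()"
```

```text
clock 7.05 jig rel (35.7,-26.3) r 44.3 ang -36.4 Ftan 0.1 Frad -1.9 Fz -4.0 gap 18.3 grip 45 red 80 (np.float64(355.375), np.float64(204.7875))
```

```bash
python3 - <<'E'
from h import *
for n,(a,b,c,d) in dict(side=(130,230,310,410),top=(160,280,350,480)).items():
    p=read_camera(n); q=cv2.resize(p["color"][a:b,c:d],(400,400),interpolation=cv2.INTER_CUBIC); globals()[n]=q
cv2.imwrite("pics/c3.png",np.hstack([side,top])[:,:,::-1])
E
```

```text
(no output)
```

View pics/c3.png

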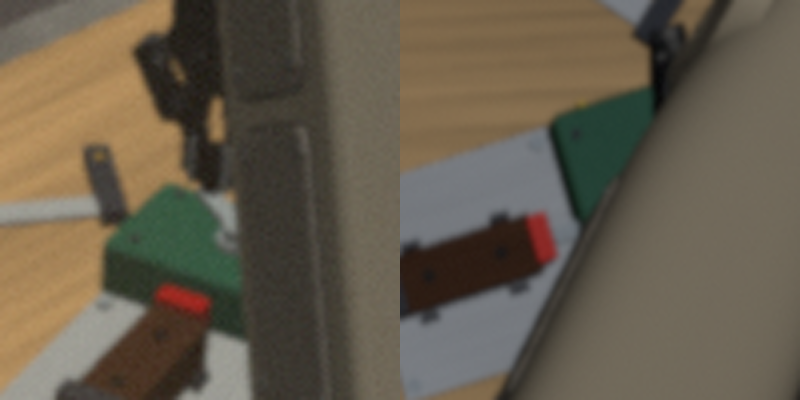

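jog_arm(
  moves=[
    {"fingers": 1,"slide": [5.1,3.7,0],"angular": [0,0,0]},
    {"fingers": 1,"slide": [10.6,6.6,0],"angular": [0,0,0]},
    {"fingers": 1,"slide": [16.5,8.8,0],"angular": [0,0,0]},
    {"fingers": 1,"slide": [22.7,10.1,0],"angular": [0,0,0]},
    {"fingers": 1,"slide": [28.9,10.5,0],"angular": [0,0,0]},
    {"fingers": 1,"slide": [35.2,10.1,0],"angular": [0,0,0]},
    {"fingers": 1,"slide": [41.3,8.8,0],"angular": [0,0,0]},
    {"fingers": 1,"slide": [47.2,6.6,0],"angular": [0,0,0]},
    {"fingers": 1,"slide": [52.8,3.7,0],"angular": [0,0,0]},
    {"fingers": 1,"slide": [57.9,0,0],"angular": [0,0,0]},
  ],
)

```text
clock: 7.98
tcp_pos: [0.5947, -0.2183, 0.0932]
orientation: [0.0, 0.604, 0.797, -0.0]
wrist_force: [-2.7, -4.7, -8.7]
finger_gap: 0.0189
grip_force: 44.3
```

```bash
python3 -c "from h import *; crank()"
```

```text
clock 8.03 jig rel (33.0,31.4) r 45.5 ang 43.5 Ftan 1.3 Frad -3.3 Fz -5.4 gap 18.6 grip 45 red 80 (np.float64(355.3625), np.float64(204.8))
```

jog_arm(
  moves=[
    {"fingers": 1,"slide": [4.5,-4.4,0.5],"angular": [0,0,0]},
    {"fingers": 1,"slide": [8.4,-9.3,0.5],"angular": [0,0,0]},
    {"fingers": 1,"slide": [11.5,-14.7,0.5],"angular": [0,0,0]},
    {"fingers": 1,"slide": [13.9,-20.6,0.5],"angular": [0,0,0]},
    {"fingers": 1,"slide": [15.4,-26.7,0.5],"angular": [0,0,0]},
    {"fingers": 1,"slide": [16,-32.9,0.5],"angular": [0,0,0]},
    {"fingers": 1,"slide": [15.8,-39.2,0.5],"angular": [0,0,0]},
    {"fingers": 1,"slide": [14.7,-45.4,0.5],"angular": [0,0,0]},
  ],
)

```text
clock: 8.7
tcp_pos: [0.549, -0.2157, 0.0932]
orientation: [0.001, 0.604, 0.797, 0.002]
wrist_force: [8.7, 1.0, -10.3]
finger_gap: 0.0188
grip_force: 44.5
```

```bash
python3 -c "from h import *; crank()"
```

```text
clock 8.75 jig rel (-10.5,44.7) r 45.9 ang 103.3 Ftan -5.2 Frad -2.9 Fz -8.9 gap 18.7 grip 45 red 79 (np.float64(355.40506329113924), np.float64(204.8987341772152))
```

jog_arm(
  moves=[
    {"fingers": 1,"slide": [-1.9,-6,1],"angular": [0,0,0]},
    {"fingers": 1,"slide": [-4.7,-11.6,1],"angular": [0,0,0]},
    {"fingers": 1,"slide": [-8.2,-16.8,1],"angular": [0,0,0]},
    {"fingers": 1,"slide": [-12.4,-21.5,1],"angular": [0,0,0]},
    {"fingers": 1,"slide": [-17.2,-25.5,1],"angular": [0,0,0]},
    {"fingers": 1,"slide": [-22.5,-28.8,1],"angular": [0,0,0]},
    {"fingers": 1,"slide": [-28.3,-31.4,1],"angular": [0,0,0]},
    {"fingers": 1,"slide": [-34.3,-33.1,1],"angular": [0,0,0]},
  ],
)

```text
clock: 9.42
tcp_pos: [0.5245, -0.2558, 0.0929]
orientation: [-0.001, 0.604, 0.797, 0.002]
wrist_force: [-1.2, 6.4, 0.5]
finger_gap: 0.0188
grip_force: 46.0
```

```bash
python3 -c "from h import *; crank()"
```

```text
clock 9.47 jig rel (-44.0,11.3) r 45.4 ang 165.6 Ftan -5.2 Frad 1.6 Fz 0.4 gap 18.6 grip 46 red 78 (np.float64(355.34615384615387), np.float64(204.96153846153845))
```

jog_arm(
  moves=[
    {"fingers": 1,"slide": [-6.2,-0.9,0],"angular": [0,0,0]},
    {"fingers": 1,"slide": [-12.5,-0.9,0],"angular": [0,0,0]},
    {"fingers": 1,"slide": [-18.7,0,0],"angular": [0,0,0]},
    {"fingers": 1,"slide": [-24.8,1.7,0],"angular": [0,0,0]},
    {"fingers": 1,"slide": [-30.5,4.3,0],"angular": [0,0,0]},
    {"fingers": 1,"slide": [-35.8,7.6,0],"angular": [0,0,0]},
    {"fingers": 1,"slide": [-40.6,11.7,0],"angular": [0,0,0]},
    {"fingers": 1,"slide": [-44.8,16.3,0],"angular": [0,0,0]},
  ],
)

```text
clock: 10.13
tcp_pos: [0.5509, -0.2966, 0.093]
orientation: [-0.001, 0.604, 0.797, -0.001]
wrist_force: [-6.5, 0.7, 3.2]
finger_gap: 0.0185
grip_force: 46.3
```

```bash
python3 -c "from h import *; crank()"
```

```text
clock 10.18 jig rel (-27.9,-34.6) r 44.4 ang -128.9 Ftan -3.1 Frad 1.2 Fz 1.2 gap 18.6 grip 46 red 76 (np.float64(354.9078947368421), np.float64(205.05263157894737))
```

jog_arm(
  moves=[
    {"fingers": 1,"slide": [-3.5,5.2,0],"angular": [0,0,0]},
    {"fingers": 1,"slide": [-6.3,10.8,0],"angular": [0,0,0]},
    {"fingers": 1,"slide": [-8.2,16.8,0],"angular": [0,0,0]},
    {"fingers": 1,"slide": [-9.3,23,0],"angular": [0,0,0]},
    {"fingers": 1,"slide": [-9.5,29.3,0],"angular": [0,0,0]},
    {"fingers": 1,"slide": [-8.9,35.5,0],"angular": [0,0,0]},
    {"fingers": 1,"slide": [-7.3,41.6,0],"angular": [0,0,0]},
    {"fingers": 1,"slide": [-5,47.4,0],"angular": [0,0,0]},
  ],
)

```text
clock: 10.85
tcp_pos: [0.5982, -0.2905, 0.093]
orientation: [-0.0, 0.605, 0.796, -0.002]
wrist_force: [-7.6, -5.6, 2.0]
finger_gap: 0.0184
grip_force: 46.4
```

```bash
python3 -c "from h import *; crank()"
```

```text
clock 10.90 jig rel (19.4,-39.7) r 44.1 ang -64.0 Ftan -7.0 Frad -1.4 Fz 1.6 gap 18.7 grip 46 red 79 (np.float64(355.40506329113924), np.float64(204.8227848101266))
```

jog_arm(
  moves=[
    {"fingers": 1,"slide": [3.1,5.4,0],"angular": [0,0,0]},
    {"fingers": 1,"slide": [7,10.4,0],"angular": [0,0,0]},
    {"fingers": 1,"slide": [11.5,14.7,0],"angular": [0,0,0]},
    {"fingers": 1,"slide": [16.6,18.4,0],"angular": [0,0,0]},
    {"fingers": 1,"slide": [22.2,21.4,0],"angular": [0,0,0]},
    {"fingers": 1,"slide": [28.1,23.5,0],"angular": [0,0,0]},
    {"fingers": 1,"slide": [34.2,24.8,0],"angular": [0,0,0]},
    {"fingers": 1,"slide": [40.5,25.3,0],"angular": [0,0,0]},
  ],
)

```text
clock: 11.57
tcp_pos: [0.6138, -0.2469, 0.0931]
orientation: [0.003, 0.605, 0.796, -0.002]
wrist_force: [-0.6, -12.1, -3.7]
finger_gap: 0.0189
grip_force: 45.8
```

```bash
python3 -c "from h import *; crank()"
```

```text
clock 11.62 jig rel (44.8,-0.9) r 44.8 ang -1.1 Ftan -9.6 Frad -2.2 Fz -1.2 gap 18.6 grip 46 red 82 (np.float64(355.4878048780488), np.float64(204.91463414634146))
```

jog_arm(
  moves=[
    {"fingers": 1,"slide": [6.3,-0.4,0],"angular": [0,0,0]},
    {"fingers": 1,"slide": [12.4,-1.7,0],"angular": [0,0,0]},
    {"fingers": 1,"slide": [18.3,-3.9,0],"angular": [0,0,0]},
    {"fingers": 1,"slide": [23.8,-6.8,0],"angular": [0,0,0]},
    {"fingers": 1,"slide": [28.9,-10.5,0],"angular": [0,0,0]},
    {"fingers": 1,"slide": [33.4,-14.9,0],"angular": [0,0,0]},
  ],
  squeeze=60,
)

```text
clock: 12.12
tcp_pos: [0.5942, -0.2181, 0.0933]
orientation: [0.006, 0.605, 0.797, 0.001]
wrist_force: [12.1, -6.7, -9.9]
finger_gap: 0.0183
grip_force: 58.7
```

```bash
python3 -c "from h import *; crank()"
```

```text
clock 12.17 jig rel (32.5,31.7) r 45.4 ang 44.3 Ftan -10.5 Frad -1.9 Fz -6.1 gap 18.3 grip 59 red 78 (np.float64(355.5), np.float64(204.82051282051282))
```

jog_arm(
  moves=[
    {"fingers": 1,"slide": [3.9,-5,0.5],"angular": [0,0,0]},
    {"fingers": 1,"slide": [7,-10.4,0.5],"angular": [0,0,0]},
    {"fingers": 1,"slide": [9.4,-16.2,0.5],"angular": [0,0,0]},
    {"fingers": 1,"slide": [10.9,-22.3,0.5],"angular": [0,0,0]},
    {"fingers": 1,"slide": [11.5,-28.5,0.5],"angular": [0,0,0]},
    {"fingers": 1,"slide": [11.3,-34.8,0.5],"angular": [0,0,0]},
  ],
)

```text
clock: 12.67
tcp_pos: [0.5557, -0.2128, 0.0929]
orientation: [0.002, 0.603, 0.797, 0.002]
wrist_force: [-0.9, 0.2, 5.2]
finger_gap: 0.0183
grip_force: 60.8
```

```bash
python3 -c "from h import *; crank()"
```

```text
clock 12.72 jig rel (-4.8,45.7) r 46.0 ang 96.0 Ftan 2.1 Frad -0.0 Fz 6.3 gap 18.5 grip 61 red 145 (np.float64(359.60689655172416), np.float64(203.97931034482758))
```

The latch has let go: the tangential force fell from about 12 N to 0 and the hook has moved. I'll stop winding, release the knob and rise.

jog_arm(
  moves=[
    {"fingers": 0.6,"slide": [0,0,0],"angular": [0,0,0]},
    {"fingers": 0.2,"slide": [0,0,0],"angular": [0,0,0]},
    {"fingers": 0,"slide": [0,0,0],"angular": [0,0,0]},
    {"fingers": 0,"slide": [0,0,-10],"angular": [0,0,0]},
    {"fingers": 0,"slide": [0,0,-40],"angular": [0,0,0]},
    {"fingers": 0,"slide": [0,0,-75],"angular": [0,0,0]},
    {"fingers": 0,"slide": [0,0,-110],"angular": [0,0,0]},
    {"fingers": 0,"slide": [0,0,-110],"angular": [0,0,0]},
  ],
)

```text
clock: 13.38
tcp_pos: [0.5565, -0.2155, 0.2097]
orientation: [0.006, 0.604, 0.797, 0.001]
wrist_force: [0.4, -1.1, 0.6]
finger_gap: 0.0855
grip_force: 0.0
```

```bash
python3 - <<'E'
from h import *
np.set_printoptions(precision=4,suppress=True)
P=[read_camera(n) for n in("top","side")]
for t,z in dict(lip_edge=.054,block=.012,jig=0,corner0=.012,corner1=.012,corner2=.012,corner3=.012,telltale=.03,knob_mid=.097,crank_axis=.074).items():
    for p in P:
        for r in tip_of(t,p)[:2]:
            if r["p"]>.3: print(t,np.round(r["point"],1),round(r["p"],2),atz(p,r["point"],z)[:2])
ims=[cv2.resize(P[0]["color"][170:290,320:470],(400,320),interpolation=cv2.INTER_CUBIC),cv2.resize(P[1]["color"][150:270,290:420],(400,320),interpolation=cv2.INTER_CUBIC)]
cv2.imwrite("pics/c4.png",np.hstack(ims)[:,:,::-1])
s=get_state();print(s["clock"],s["tcp_pos"],s["finger_gap"])
E
```

```text
lip_edge [347.7 243. ] 0.58 [ 0.5202 -0.058 ]
lip_edge [333.1 230.8] 0.56 [ 0.5166 -0.0553]
block [366.5 241.7] 0.93 [ 0.5267 -0.1069]
block [343.9 228.8] 0.91 [ 0.5383 -0.1201]
jig [355.  221.7] 0.69 [ 0.5492 -0.177 ]
corner0 [398.3 240. ] 0.77 [ 0.5291 -0.187 ]
corner0 [345.8 215.5] 0.86 [ 0.5763 -0.1669]
corner0 [363.6 220.2] 0.84 [ 0.5277 -0.1879]
corner1 [398.3 240. ] 0.77 [ 0.5291 -0.187 ]
corner1 [345.8 215.5] 0.86 [ 0.5763 -0.1669]
corner1 [363.6 220.2] 0.84 [ 0.5277 -0.1879]
corner2 [398.3 240. ] 0.77 [ 0.5291 -0.187 ]
corner2 [345.8 215.5] 0.86 [ 0.5763 -0.1669]
corner2 [363.6 220.2] 0.84 [ 0.5277 -0.1879]
corner3 [398.3 240. ] 0.77 [ 0.5291 -0.187 ]
corner3 [345.8 215.5] 0.86 [ 0.5763 -0.1669]
corner3 [363.6 220.2] 0.84 [ 0.5277 -0.1879]Traceback (most recent call last):
  File "<stdin>", line 6, in <module>
ValueError: it knows: block, corner, crank_axis, hook_shut, jig, knob_mid, lip_edge, mat, pliers, square, tape
```

```bash
python3 - <<'E'
from h import *
np.set_printoptions(precision=4,suppress=True)
P=[read_camera(n) for n in("top","side")]
ims=[]
a=np.radians(15.5); X=np.array([np.cos(a),np.sin(a),0]); Y=np.array([-X[1],X[0],0]); J=np.array([.5698,-.257,0])+.085*Y
for p,(r0,r1,c0,c1) in zip(P,((170,290,320,470),(150,270,290,440))):
    k=5; q=cv2.resize(p["color"],None,fx=k,fy=k,interpolation=cv2.INTER_CUBIC)
    for x,y in((-22.5,2),(22.5,2),(22.5,115.5),(-22.5,115.5)):
        u=pix(p,J+X*x/1e3+Y*y/1e3+[0,0,.052]); cv2.circle(q,(int(u[0]*k+2),int(u[1]*k+2)),4,(0,255,0),-1)
    ims.append(cv2.resize(q[r0*k:r1*k,c0*k:c1*k],(400,320)))
cv2.imwrite("pics/c4.png",np.hstack(ims)[:,:,::-1])
print(todelta(J+Y*.060+[0,0,.12],15.5))
s=get_state();print(s["clock"],s["tcp_pos"],s["finger_gap"])
E
```

```text
(array([98.9,  4.7, 81.4]), array([0.  , 0.01, 0.14]))
14.2833 [ 0.5532 -0.2138  0.2014] 0.08526151351687174
```

View pics/c4.png

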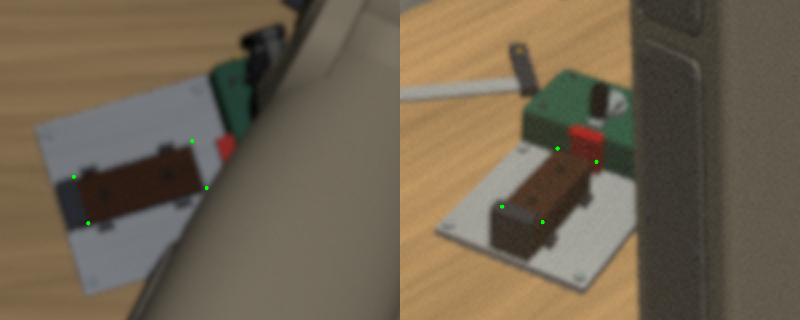

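Left crop (top view): the block lies from (78,200) to (200,168), and the hook at (226,148) is open. Right crop (side view): the hook at (587,142) is sprung back. The overlay agrees to about 2 mm, so I'll go over the block and descend.

jog_arm(
  moves=[
    {"fingers": 0,"slide": [35,2,0],"angular": [0,0,0.1]},
    {"fingers": 0,"slide": [70,3.7,10],"angular": [0,0,0.1]},
    {"fingers": 0,"slide": [99,3.7,40],"angular": [0,0,0.1]},
    {"fingers": 0,"slide": [99,3.7,75],"angular": [0,0,0.1]},
    {"fingers": 0,"slide": [99,3.7,105],"angular": [0,0,0.1]},
    {"fingers": 0,"slide": [99,3.7,130],"angular": [0,0,0.1]},
    {"fingers": 0,"slide": [99,3.7,150],"angular": [0,0,0.1]},
    {"fingers": 0,"slide": [99,3.7,160],"angular": [0,0,0.1]},
    {"fingers": 0,"slide": [99,3.7,165],"angular": [0,0,0.1]},
    {"fingers": 0,"slide": [99,3.7,165],"angular": [0,0,0.1]},
  ],
)

```text
clock: 15.12
tcp_pos: [0.5297, -0.1174, 0.0358]
orientation: [-0.001, 0.605, 0.796, -0.0]
wrist_force: [0.3, 0.1, 0.8]
finger_gap: 0.0852
grip_force: 0.0
```

```bash
python3 - <<'E'
from h import *
np.set_printoptions(precision=4,suppress=True)
a=np.radians(15.5); X=np.array([np.cos(a),np.sin(a),0]); Y=np.array([-X[1],X[0],0]); J=np.array([.5698,-.257,0])+.085*Y
s=get_state();d=s["tcp_pos"]-J;print(s["clock"],s["tcp_pos"],s["finger_gap"],s["wrist_force"],"jig",d@X,d@Y)
p=read_camera("side");cv2.imwrite("pics/c5.png",cv2.resize(p["color"][120:270,270:420],(600,600),interpolation=cv2.INTER_CUBIC)[:,:,::-1])
E
```

```text
15.1167 [ 0.5297 -0.1174  0.0358] 0.08522622420362733 [0.325  0.1208 0.8425] jig -0.0013608136750744367 0.060218617745616425
```

View pics/c5.png

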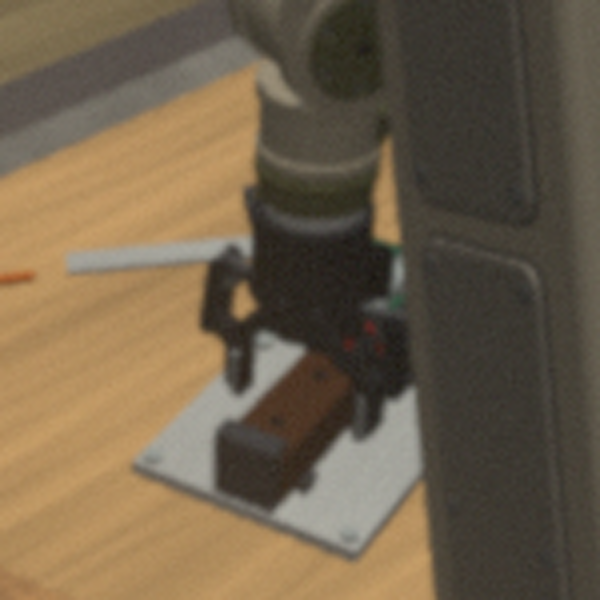

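The fingers straddle the block: left tip at (238,385), right tip at (365,430), block between them. Closing gently.

jog_arm(
  moves=[
    {"fingers": 0.2,"slide": [0,0,1],"angular": [0,0,0]},
    {"fingers": 0.35,"slide": [0,0,1],"angular": [0,0,0]},
    {"fingers": 0.45,"slide": [0,0,1],"angular": [0,0,0]},
    {"fingers": 0.55,"slide": [0,0,1],"angular": [0,0,0]},
    {"fingers": 0.65,"slide": [0,0,1],"angular": [0,0,0]},
    {"fingers": 0.75,"slide": [0,0,1],"angular": [0,0,0]},
    {"fingers": 0.75,"slide": [0,0,1],"angular": [0,0,0]},
  ],
  squeeze=20,
)

```text
clock: 15.75
tcp_pos: [0.5309, -0.1178, 0.0364]
orientation: [0.001, 0.605, 0.796, 0.0]
wrist_force: [-0.1, -0.4, 6.3]
finger_gap: 0.045
grip_force: 21.9
```

jog_arm(
  moves=[
    {"fingers": 1,"slide": [0,0,-1],"angular": [0,0,0]},
    {"fingers": 1,"slide": [-1,0,-1],"angular": [0,0,0]},
    {"fingers": 1,"slide": [-4,0,-1],"angular": [0,0,0]},
    {"fingers": 1,"slide": [-7,0,-1],"angular": [0,0,0]},
    {"fingers": 1,"slide": [-10,0,-1],"angular": [0,0,0]},
    {"fingers": 1,"slide": [-13,0,-1],"angular": [0,0,0]},
    {"fingers": 1,"slide": [-13,0,-1],"angular": [0,0,0]},
  ],
  squeeze=40,
)

```text
clock: 16.33
tcp_pos: [0.5334, -0.1297, 0.0365]
orientation: [-0.0, 0.605, 0.796, 0.0]
wrist_force: [-0.7, 2.4, 4.8]
finger_gap: 0.0444
grip_force: 42.1
```

```bash
python3 - <<'E'
from h import *
s=get_state();print(s["clock"],s["tcp_pos"],s["finger_gap"],s["wrist_force"])
p=read_camera("side");cv2.imwrite("pics/c6.png",cv2.resize(p["color"][160:260,310:420],(660,600),interpolation=cv2.INTER_CUBIC)[:,:,::-1])
E
```

```text
16.3333 [ 0.53341836 -0.1297365   0.03647639] 0.04441749187640328 [-0.67419157  2.36836698  4.81519832]
```

View pics/c6.png

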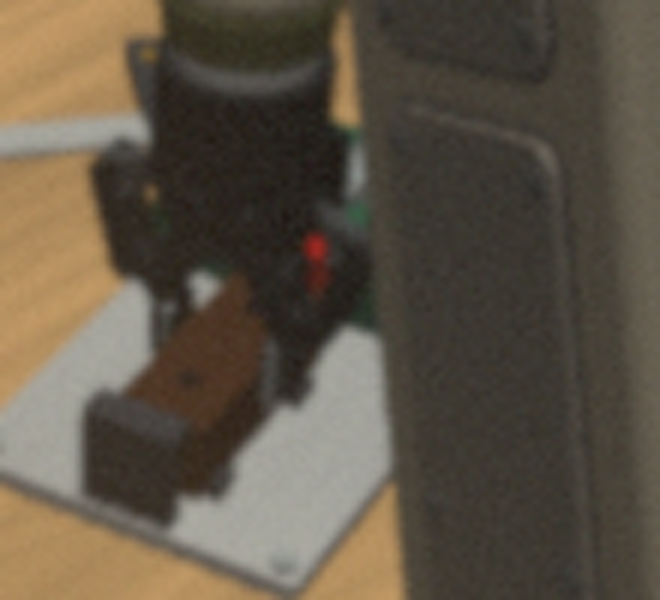

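The hand and block have slid about 12.5 mm with little force. The stop and lip are at (135,430) in the crop. I'll test-lift a few millimetres and watch the force.

jog_arm(
  moves=[
    {"fingers": 1,"slide": [0,0,-1],"angular": [0,0,0]},
    {"fingers": 1,"slide": [0,0,-2.5],"angular": [0,0,0]},
    {"fingers": 1,"slide": [0,0,-4],"angular": [0,0,0]},
    {"fingers": 1,"slide": [0,0,-5],"angular": [0,0,0]},
    {"fingers": 1,"slide": [0,0,-5],"angular": [0,0,0]},
  ],
)

```text
clock: 16.8
tcp_pos: [0.5335, -0.1301, 0.0413]
orientation: [0.0, 0.605, 0.796, -0.0]
wrist_force: [0.1, 0.5, -1.9]
finger_gap: 0.0445
grip_force: 41.3
```

jog_arm(
  moves=[
    {"fingers": 1,"slide": [0,0,-4],"angular": [0,0,0]},
    {"fingers": 1,"slide": [0,0,-9],"angular": [0,0,0]},
    {"fingers": 1,"slide": [0,0,-15],"angular": [0,0,0]},
    {"fingers": 1,"slide": [0,0,-25],"angular": [0,0,0]},
    {"fingers": 1,"slide": [0,0,-40],"angular": [0,0,0]},
    {"fingers": 1,"slide": [0,0,-60],"angular": [0,0,0]},
    {"fingers": 1,"slide": [0,0,-80],"angular": [0,0,0]},
    {"fingers": 1,"slide": [0,0,-100],"angular": [0,0,0]},
    {"fingers": 1,"slide": [0,0,-110],"angular": [0,0,0]},
    {"fingers": 1,"slide": [0,0,-110],"angular": [0,0,0]},
  ],
)

```text
clock: 17.63
tcp_pos: [0.5354, -0.1307, 0.1548]
orientation: [0.003, 0.605, 0.796, 0.001]
wrist_force: [1.1, 0.1, -1.6]
finger_gap: 0.0445
grip_force: 41.3
```

```bash
python3 - <<'E'
from h import *
np.set_printoptions(precision=4,suppress=True)
s=get_state();print(s["clock"],s["tcp_pos"],s["finger_gap"],s["wrist_force"])
# block centre rides ~+2 mm along tool x from TCP; mat yaw from earlier corners
p=read_camera("top")
print([(np.round(r["point"],1),round(r["p"],2),atz(p,r["point"],0)[:2]) for r in tip_of("mat",p)])
p2=read_camera("side"); print([(np.round(r["point"],1),round(r["p"],2),atz(p2,r["point"],0)[:2]) for r in tip_of("mat",p2)])
print(todelta([.5373,.193,.1],16.2))
r=rect(p,.006,.38,.70,.0,.38); hsv=cv2.cvtColor(cv2.GaussianBlur(r,(0,0),2),cv2.COLOR_RGB2HSV); 
cv2.imwrite("pics/c7.png",cv2.resize(r,(760,640))[:600,:,::-1])
E
```

```text
17.6333 [ 0.5354 -0.1307  0.1548] 0.04451458301009945 [ 1.0783  0.1115 -1.6196]
[(array([221.4, 356.8]), 0.98, array([0.2462, 0.2645])), (array([448.6, 362. ]), 0.97, array([ 0.2233, -0.3015])), (array([248.3, 242.6]), 0.7, array([0.5328, 0.1946]))]
[(array([477.4, 261. ]), 0.86, array([ 0.2265, -0.288 ])), (array([317.2, 384.3]), 0.77, array([0.248 , 0.2524])), (array([251.4, 287. ]), 0.64, array([0.5441, 0.1896]))]
(array([309.6,  91. ,  50.3]), array([-0.1 , -0.07, -0.66]))
```

View pics/c7.png

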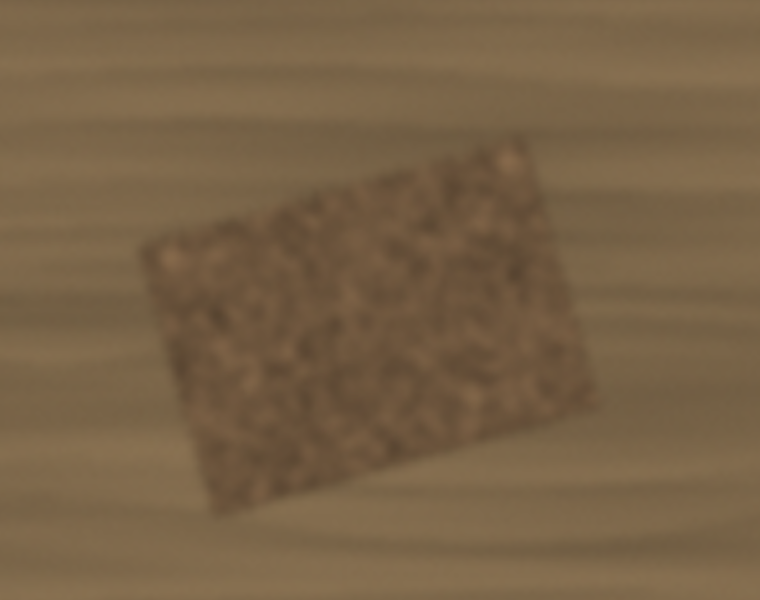

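The mat's corners in this rectified view are (140,243), (525,137), (597,400) and (212,517). That puts its centre at world (0.538, 0.195), with its long side parallel to the jig's y axis within 1°. Carrying the block over.

jog_arm(
  moves=[
    {"fingers": 1,"slide": [15,4,0],"angular": [0,0,0]},
    {"fingers": 1,"slide": [50,15,0],"angular": [0,0,0]},
    {"fingers": 1,"slide": [88,26,0],"angular": [0,0,0]},
    {"fingers": 1,"slide": [126,37,0],"angular": [0,0,0]},
    {"fingers": 1,"slide": [165,48,0],"angular": [0,0,0]},
    {"fingers": 1,"slide": [204,60,0],"angular": [0,0,0]},
    {"fingers": 1,"slide": [243,71,10],"angular": [0,0,0]},
    {"fingers": 1,"slide": [280,82,20],"angular": [0,0,0]},
    {"fingers": 1,"slide": [303,89,40],"angular": [0,0,0]},
    {"fingers": 1,"slide": [312,92,60],"angular": [0,0,0]},
  ],
)

```text
clock: 18.67
tcp_pos: [0.5379, 0.199, 0.0898]
orientation: [-0.0, 0.603, 0.798, 0.0]
wrist_force: [-0.2, -0.4, -2.8]
finger_gap: 0.0441
grip_force: 41.4
```

jog_arm(
  moves=[
    {"fingers": 1,"slide": [0,0,12],"angular": [0,0,0]},
    {"fingers": 1,"slide": [0,0,25],"angular": [0,0,0]},
    {"fingers": 1,"slide": [0,0,35],"angular": [0,0,0]},
    {"fingers": 1,"slide": [0,0,42],"angular": [0,0,0]},
    {"fingers": 1,"slide": [0,0,48],"angular": [0,0,0]},
    {"fingers": 1,"slide": [0,0,52],"angular": [0,0,0]},
    {"fingers": 1,"slide": [0,0,53],"angular": [0,0,0]},
    {"fingers": 1,"slide": [0,0,53],"angular": [0,0,0]},
  ],
)

```text
clock: 19.33
tcp_pos: [0.5387, 0.195, 0.0384]
orientation: [0.0, 0.605, 0.796, 0.0]
wrist_force: [0.8, 0.4, -2.3]
finger_gap: 0.0441
grip_force: 41.3
```

Now a slow touch-down; the bottom should meet the mat near TCP z = 0.031.

jog_arm(
  moves=[
    {"fingers": 1,"slide": [0,0,1.5],"angular": [0,0,0]},
    {"fingers": 1,"slide": [0,0,3],"angular": [0,0,0]},
    {"fingers": 1,"slide": [0,0,4.5],"angular": [0,0,0]},
    {"fingers": 1,"slide": [0,0,5.5],"angular": [0,0,0]},
    {"fingers": 1,"slide": [0,0,6.5],"angular": [0,0,0]},
    {"fingers": 1,"slide": [0,0,7],"angular": [0,0,0]},
    {"fingers": 1,"slide": [0,0,7],"angular": [0,0,0]},
  ],
)

```text
clock: 19.92
tcp_pos: [0.5384, 0.1952, 0.0312]
orientation: [-0.0, 0.605, 0.796, -0.0]
wrist_force: [-0.7, 0.1, -2.9]
finger_gap: 0.0443
grip_force: 41.3
```

jog_arm(
  moves=[
    {"fingers": 1,"slide": [0,0,0.5],"angular": [0,0,0]},
    {"fingers": 1,"slide": [0,0,1],"angular": [0,0,0]},
    {"fingers": 1,"slide": [0,0,1.5],"angular": [0,0,0]},
    {"fingers": 1,"slide": [0,0,1.5],"angular": [0,0,0]},
  ],
)

```text
clock: 20.25
tcp_pos: [0.5386, 0.1953, 0.0305]
orientation: [0.0, 0.605, 0.796, 0.0]
wrist_force: [-2.7, -0.1, 4.4]
finger_gap: 0.0442
grip_force: 42.0
```

Contact. Releasing and rising.

jog_arm(
  moves=[
    {"fingers": 0.4,"slide": [0,0,0],"angular": [0,0,0]},
    {"fingers": 0.2,"slide": [0,0,0],"angular": [0,0,0]},
    {"fingers": 0.05,"slide": [0,0,0],"angular": [0,0,0]},
    {"fingers": 0.05,"slide": [0,0,0],"angular": [0,0,0]},
    {"fingers": 0.05,"slide": [0,0,-10],"angular": [0,0,0]},
    {"fingers": 0.05,"slide": [0,0,-40],"angular": [0,0,0]},
    {"fingers": 0.05,"slide": [0,0,-80],"angular": [0,0,0]},
    {"fingers": 0.05,"slide": [0,0,-120],"angular": [0,0,0]},
    {"fingers": 0.05,"slide": [0,0,-120],"angular": [0,0,0]},
  ],
)

```text
clock: 21.0
tcp_pos: [0.5431, 0.1963, 0.1589]
orientation: [0.004, 0.605, 0.796, 0.005]
wrist_force: [1.6, -0.3, 1.2]
finger_gap: 0.0811
grip_force: 0.0
```

```bash
python3 - <<'E'
from h import *
s=get_state();print(s["clock"],s["tcp_pos"],s["finger_gap"],s["wrist_force"])
p=read_camera("side");cv2.imwrite("pics/c8.png",cv2.resize(p["color"][140:340,170:430],(780,600),interpolation=cv2.INTER_CUBIC)[:,:,::-1])
E
```

```text
21.0 [0.54311794 0.19629606 0.15890637] 0.08107041757100814 [ 1.60962741 -0.33132998  1.23422328]
```

View pics/c8.png

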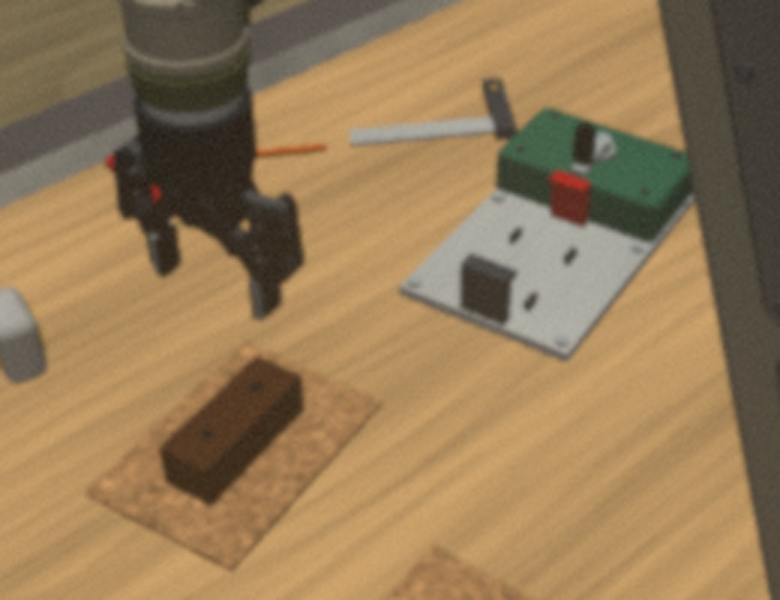

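The block lies flat and wholly on the smallest mat, at (232,430) in the crop. The gripper is clear and the tools look undisturbed.

```bash
python3 -c "
from workcell import *
print(hand_in())"
```

```text
the job is handed in; nothing more can be done
None
```

I handed the job in at about 21 s, but no verdict came back: the latch let go after roughly 2.2 turns and I stopped winding within about 50°, and the block lies flat on the smallest cork mat with the other tools untouched; I did not check the yellow pin by picture after the release.

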